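# Clamp up a candle holder with a one-hand bar clamp

## Task

Load the clamping jig with the three parts of a candle holder, each lying flat in the channel close up to the one before: first the walnut foot against the fixed jaw, then the brass collar, then the white ceramic cup with its candle socket facing the moving jaw. Then pump the clamp's orange trigger until the moving jaw's rubber pad presses the three firmly together, stopping before it crushes the cup, and finish while still holding the trigger pulled, so that the pressure stays on while the glue grabs. Bring the jaw up with the trigger only, and leave the finished holder, the glue bottle and the tumbler where they are.

Things in the scene. Friction and masses are not known exactly. Their poses are not given: they have to be found in the camera images.
- jig: Clamping jig, fixed on the table: plywood board 115 x 400 x 15 mm with a wooden loading channel and a one-hand bar clamp lying along it, handle, trigger and jaws pointing up. Origin on the table, z up; y runs along the clamp's bar from the handle (-y) over the fixed jaw to the moving jaw (+y). y = 0 is the fixed jaw's pad face, x = 0 the middle of channel and bar.
- channel_floor (a point): Start of the channel (jig x = 0, y = 0) at floor level, 45 mm above the table. The channel runs to y = 155 mm; floor: two battens with a 19 mm slot between; side lips 58 mm apart (x = -29 and +29 mm) up to 3 mm above the floor, then bevelled outwards at 60 degrees to 10 mm above the floor, 66 mm apart there. The fixed jaw (y = -24 to 0, 40 mm wide) is 100 mm high above the table.
- handle_top (a point): Upper end (jig x = 0, y = -145 mm) of the black and orange pistol handle, about 145 mm above the table; it is 26 mm thick and leans back (jig -y). At 110 mm height its front face is at jig y = -126 mm. Below it the black housing (y = -148 to -5, 36 mm wide) is 55 mm high.
- foot: Dark walnut foot of the holder, a block lying on its side, 52 (x) x 40 (y) x 52 (z) mm, 80 g, a dark groove round it. Origin in the middle of its underside; its y axis is the holder's long axis and goes along the jig's y (either end first).
- collar: Brass collar, 52 (x) x 26 (y) x 52 (z) mm, 200 g, a dark bore in both end faces. Origin in the middle of its underside; its y axis is the holder's long axis and goes along the jig's y (either end first).
- cup: White glazed ceramic candle cup, 52 (x) x 28 (y) x 52 (z) mm, 120 g, with the brass-rimmed dark candle socket in its +y end face. Origin in the middle of its underside; its +y axis must point along the jig's +y, socket towards the moving jaw. It is fragile: more than 28 N from the clamp's pad breaks it.
- cup_socket (a point): Centre of the candle socket in the cup's +y end face, 26 mm above the cup's underside.
- trigger_angle (a joint): Angle of the trigger (rad): 0 at rest, leaning 0.22 rad towards the jaws; grows as it is pulled towards the handle (jig -y), to 0.40 at the stop. It turns about an axis along jig x at y = -95 mm, 8 mm above the table. A spring brings it back to 0 when let go.
- trigger: The orange trigger: flat upright blade 24 mm wide (x), 10 mm thick, top about 130 mm above the table, above the black housing; on its jaw side 40 mm of free room, so that a finger can hook it and pull it towards the handle. Origin on its axis. At 110 mm height a pull takes 1 to 3 N for its spring and 4 N for the bar's brake, plus 0.4 N for each newton at the jaw.
- trigger_grip (a point): Middle of the trigger blade's thickness, about 110 mm above the table; the jaw-side face is 5 mm from it towards jig +y. It moves about 42 mm in a full pull.
- jaw_travel (a joint): Travel of the bar with the moving jaw (m): 0 fully open, grows as the jaw closes (jig -y), at most 0.070. The free pad's face is at jig y = 136 mm minus this. A ratchet with 7 mm teeth draws the bar about 14 mm per full pull, at most 18 (each pull starts idle until a tooth catches); on the return it stays. Its brake alone keeps only about 8 N: more lasts only while the trigger is held.
- jaw: The toothed steel bar (13 mm wide, 18 mm high, running under the channel and out behind the handle) with the moving jaw on its far end: a black upright with orange cheeks, 16 mm wide, its top 100 mm above the table. Origin on the table under the free pad face.
- pad_press (a joint): How far the moving jaw's soft rubber pad is pressed in (m): 0 free, 0.010 fully compressed. It pushes back with 2.5 N per mm; past 10 mm it is hard. Firm, safe pressure is 4.5 to 8.5 mm.
- pad: The moving jaw's black rubber pad, 38 mm square, 17 mm thick, centred 75 mm above the table.
- pad_face (a point): Centre of the rubber pad's face that meets the cup (jig x = 0, 75 mm above the table).
- holder_done: Bystander: a finished candle holder standing upright with a cream candle, 52 mm square, 164 mm high in all.
- glue: Bystander: white glue bottle with red cap, 42 mm across, 110 mm high.
- tumbler: Bystander: glass tumbler, 72 mm across, 85 mm high.

How it is judged:
By the outcome, as a careful person would: the job done as asked, in the order asked, and still so for the second after the job is handed in, while the arm keeps its last pose, push and grip.
It also fails if it takes over 72 s, if anything falls off the work surface, if the arm or the gripper's body presses on something with over 40 N, if the wrist force passes 120 N, or if a joint passes its speed limit or range.

## Robot

A 6-joint arm with a two-finger parallel gripper is mounted at the origin on the work surface. World frame = base frame: x ahead of the robot, y to its left, z up, the work surface at z = 0. Lengths are in m, angles in degrees, forces in N, time in s.
With the tool pointing down it reaches from about 0.35 to 0.875 m from the base axis. Payload 4.2 kg.
Tool frame: the origin (TCP) lies between the finger pads; the fingertips stand 22 mm ahead of it and the grasp point (between the pads) lies 3 mm ahead of it (env.finger_overhang is the distance from the TCP to the fingertips, in m); z points along the fingers, y is the line along which they close (so a half turn about z gives the same grasp; the last joint's range is limited). The gripper opens to 87 mm and grips with 3 to 60 N. Pads are 19 mm wide; open, the fingers measure 117 mm over their backs; the gripper's body (75 mm by 190 mm) begins 51 mm behind the grasp point.
Start: joints at [83.457, 22.042, 0.453, 0, -68.411, -14.817], TCP at [0.228, 0.582, 0.245] pointing down, gripper open.
Joint ranges: [-179.83, 179.83], [-69.29, 118.12], [-61.27, 80.66], [-181.25, 117.63], [-171.15, -9.14], [-177.46, 177.46]. Speed limits (degrees/s): [159.86, 159.86, 180, 180, 180, 180].

## Interface

Orientations are given as [roll, pitch, yaw] about the fixed x, y, z axes, in that order (R = Rz(yaw) Ry(pitch) Rx(roll)).
In Python, from workcell import env, telemetry, grab_frame gives the robot as it stands (env), with the cameras as plain functions and the readings (telemetry). Calls block until the motion is done:
- env.goto(position, orientation): joint-space move of the TCP to a pose.
- env.move_straight(position, rotation=None, rate=0.15, force_limit=None): straight line of the TCP; rotation=None keeps the orientation; rate is the mean speed in m/s. With force_limit (N) it stops when the force on the tool has changed by that much, and returns True; else False.
- env.set_joints(angles): joint-space move.
- env.gripper_to(opening, grasp_force=None): opening from 0.0 (shut) to 1.0 (fully open); grasp_force is the grip in N (None keeps the last); returns when the fingers have stopped.
- env.dwell(seconds).
- env.inverse_kinematics(position, orientation): joint angles nearest the present ones, or None.
- telemetry.read_state(): the state.
- grab_frame(name): name is "scene" or "top" or "wrist"; returns a dict with "image" (384x512x3 uint8, blue, green, red), "fx", "fy", "cx", "cy" (pixels), "D" ([k1, k2, p1, p2, k3] as OpenCV has them; the pictures are not rectified), "position" and "orientation" of the camera in the world. Camera axes: x right, y up, looking along -z (the intrinsics and any distortion apply to the point x, -y, -z); pixel columns grow to the right and rows downward; lengths in m; the calibration is good to about 2 mm. A picture is of the moment at which its call begins. There is no depth.
A pose or a line that the arm cannot do raises env.Unreachable and nothing moves.
- env.close_job(): hands the job in; it is judged then, once.
The state is a dict: "clock": time; "joint_positions": joint angles; "qvel": joint speeds; "joint_torque": joint torques, N m; "position": TCP position; "tool_rot": TCP orientation; "force": force on the tool from outside, world axes, zero at the start; "wrist_torque": the same for the moment, N m; "opening": opening from 0.0 (shut) to 1.0 (fully open); "finger_force": force on a finger pad.
Only numpy, scipy, OpenCV 4.12 (cv2) and the standard library are available. Lean on these libraries where they do the work, as an engineer would, in place of code of your own. Each camera call takes 0.05 s, during which the arm holds its last target. There are 200 camera calls.

## Working session

There is one attempt and no reset: what is moved stays moved. The work goes in short steps, each a Python script; the robot and the scene stay as the last script left them, time stands still between calls to the robot, and variables do not carry over. Pictures are saved under pics/ and viewed, at most 10 in all, crops included, and the job is handed in when it is done.

```bash
ls; mkdir -p pics
python3 - <<'E'
from workcell import env, telemetry, grab_frame
import cv2
for n in ("scene","top","wrist"):
    f=grab_frame(n); cv2.imwrite(f"pics/{n}0.png",f["image"])
    print(n,{k:v for k,v in f.items() if k!="image"})
print(telemetry.read_state())
E
```

```text
pics
workcell.py
scene {'fx': 390.4351689838223, 'fy': 390.4351689838223, 'cx': 256.9795582481878, 'cy': 190.21903746132267, 'D': array([-0.13260322,  0.        ,  0.        ,  0.        ,  0.        ]), 'position': array([ 1.0660927 , -0.06459659,  0.82848286]), 'orientation': array([36.76945987, -0.21565245, 73.98288421])}
top {'fx': 372.36134611804596, 'fy': 372.36134611804596, 'cx': 251.04114465165355, 'cy': 191.00502595735705, 'D': array([-0.08715903,  0.        ,  0.        ,  0.        ,  0.        ]), 'position': array([0.47465457, 0.0843718 , 0.95656762]), 'orientation': array([  5.60322831,   0.99948629, -90.48280339])}
wrist {'fx': 264.3749147842462, 'fy': 264.3749147842462, 'cx': 256.19351354553123, 'cy': 192.27209802283195, 'D': array([-0.05880401,  0.        ,  0.        ,  0.        ,  0.        ]), 'position': array([0.29867373, 0.5548931 , 0.38491113]), 'orientation': array([ -15.99243417,   -0.12449307, -111.41022271])}
{'clock': 0.15, 'joint_positions': array([ 8.34559170e+01,  2.20805186e+01,  3.98112410e-01, -2.02099321e-02,
       -6.84112545e+01, -1.48168776e+01]), 'qvel': array([-0.04939203, -0.06936503,  0.27988879,  0.11593191, -0.11603657,
       -0.02177975]), 'joint_torque': array([ 2.59675126e-04, -3.91051805e+01,  1.87586671e+01,  4.22228739e+00,
        1.23450346e-02, -1.37294933e-04]), 'position': array([0.22748219, 0.58168567, 0.24371544]), 'tool_rot': array([ 1.79904650e+02, -5.79666925e-03, -2.13684072e+01]), 'force': array([-0.40714824,  0.35488234, -0.2147183 ]), 'wrist_torque': array([-0.06902861,  0.00010898,  0.00670064]), 'finger_force': 0.0, 'opening': 1.0011372689536446}
```

View pics/scene0.png

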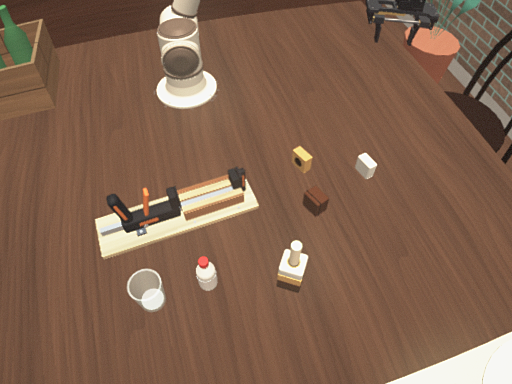

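View pics/top0.png

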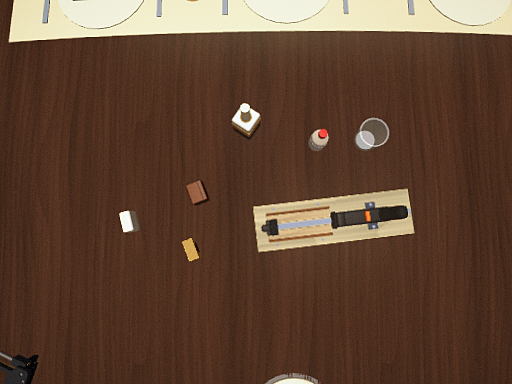

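```bash
cat > h.py <<'E'
import numpy as np, cv2
from scipy.spatial.transform import Rotation as R
from workcell import env, telemetry, grab_frame
def ray(f,px):
    K=np.array([[f["fx"],0,f["cx"]],[0,f["fy"],f["cy"]],[0,0,1]])
    u=cv2.undistortPoints(np.array(px,float).reshape(-1,1,2),K,f["D"]).reshape(-1,2)
    d=np.c_[u[:,0],-u[:,1],-np.ones(len(u))]
    return f["position"],R.from_euler("xyz",f["orientation"],degrees=True).apply(d)
def plane(f,px,z):
    p,d=ray(f,px); return p+d*((z-p[2])/d[:,2])[:,None]
def proj(f,P):
    Rm=R.from_euler("xyz",f["orientation"],degrees=True)
    q=Rm.inv().apply(np.atleast_2d(P)-f["position"]); q=q*[1,-1,-1]
    K=np.array([[f["fx"],0,f["cx"]],[0,f["fy"],f["cy"]],[0,0,1]])
    return cv2.projectPoints(q,np.zeros(3),np.zeros(3),K,f["D"])[0].reshape(-1,2)
E
python3 - <<'E'
from h import *
f=grab_frame("top"); g=grab_frame("scene")
print("parts xy @0.052",plane(f,[(128,221),(196,192),(190,250)],0.052).round(3).tolist())
print("bystanders",plane(f,[(246,118),(318,142),(368,138)],0.05).round(3).tolist())
print("board corners",plane(f,[(253,206),(408,189),(414,234),(259,251)],0.015).round(4).tolist())
a=cv2.resize(g["image"][140:220,285:385],None,fx=4,fy=4,interpolation=cv2.INTER_CUBIC)
b=cv2.resize(f["image"][180:270,110:210],None,fx=4,fy=4,interpolation=cv2.INTER_CUBIC)
b=b[:360]; a=cv2.copyMakeBorder(a,0,40,0,0,cv2.BORDER_CONSTANT)
cv2.imwrite("pics/crop1.png",np.hstack([a,b]))
E
```

```text
parts xy @0.052 [[0.492, 0.403, 0.052], [0.562, 0.234, 0.052], [0.421, 0.248, 0.052]]
bystanders [[0.748, 0.111, 0.05], [0.684, -0.068, 0.05], [0.694, -0.193, 0.05]]
board corners [[0.529, 0.0954, 0.015], [0.5683, -0.3026, 0.015], [0.4533, -0.313, 0.015], [0.4159, 0.0813, 0.015]]
```

View pics/crop1.png

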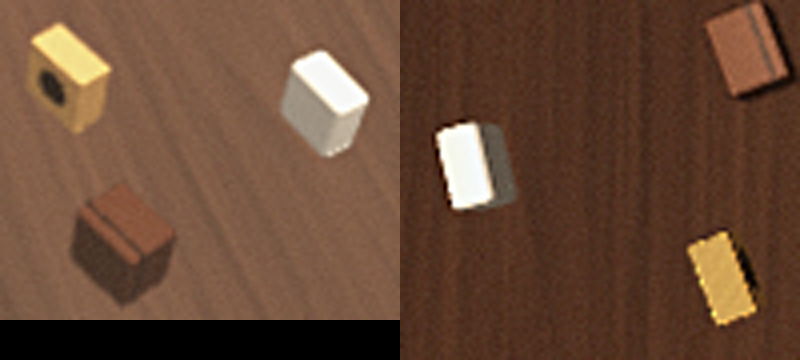

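The crop shows the foot at (565,50), the collar at (722,278) and the cup at (465,165). All lie on their sides with the axis horizontal. The cup's visible grey -y side has no socket, so the socket should face world +y, which I'll check with the wrist camera.

Run:
```python
from h import *
env.goto([0.47,0.30,0.30],[180,0,-20])
env.dwell(.3)
f=grab_frame("wrist"); np.save("pics/w1.npy",f,allow_pickle=True); cv2.imwrite("pics/w1.png",f["image"])
env.goto([0.50,-0.06,0.30],[180,0,-85])
env.dwell(.3)
g=grab_frame("wrist"); np.save("pics/w2.npy",g,allow_pickle=True); cv2.imwrite("pics/w2.png",g["image"])
cv2.imwrite("pics/w12.png",cv2.resize(np.vstack([f["image"],g["image"]]),None,fx=.78,fy=.78))
print(telemetry.read_state()["clock"],telemetry.read_state()["joint_positions"].round(1))
```

```text
3.7 [ 11.7   8.  -10.8   0.  -71.2  -6.7]
```

View pics/w1.png

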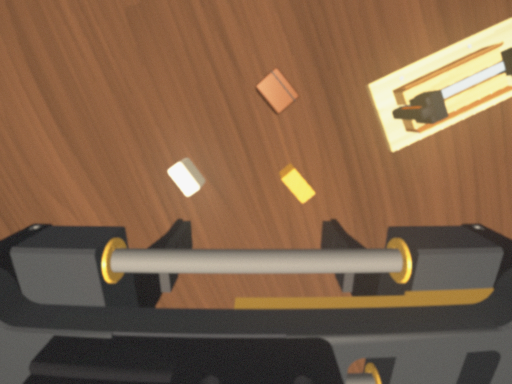

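View pics/w2.png

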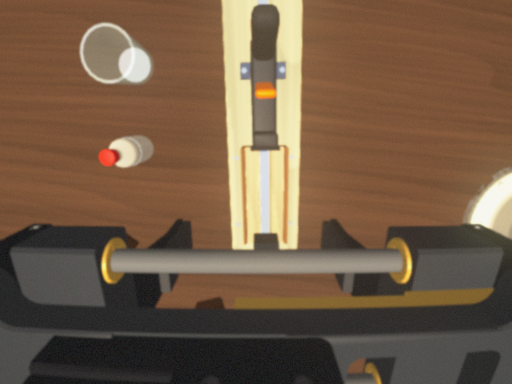

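The wrist views show the cup top at (183,177), the collar at (297,184) and the foot at (277,90). The second view shows the trigger at (265,93), the fixed jaw front edge at (263,149) and the moving jaw top at (265,240). Next I'll measure them.

```bash
cat >> h.py <<'E'
def blob(im,m,near,kmin=20):
    m=(m.astype(np.uint8))*255
    cs=[c for c in cv2.findContours(m,cv2.RETR_EXTERNAL,cv2.CHAIN_APPROX_NONE)[0] if cv2.contourArea(c)>kmin]
    return min(cs,key=lambda c:np.linalg.norm(c.reshape(-1,2).mean(0)-near))
def rect(f,m,near,z):
    c=blob(f["image"],m,near).reshape(-1,2)
    P=plane(f,c,z)[:,:2]*1000
    (cx,cy),(w,h),a=cv2.minAreaRect(P.astype(np.float32))
    if w<h: w,h,a=h,w,a+90
    return np.round([cx,cy,w,h,(a+90)%180-90],1) # long side angle
E
python3 - <<'E'
from h import *
top=grab_frame("top"); w1=np.load("pics/w1.npy",allow_pickle=True).item(); w2=np.load("pics/w2.npy",allow_pickle=True).item()
for n,f,nr in (("top",top,[(128,221),(196,192),(190,250)]),("w1",w1,[(183,177),(277,90),(297,184)])):
    im=f["image"].astype(int); B,G,Rr=im[...,0],im[...,1],im[...,2]
    hsv=cv2.cvtColor(f["image"],cv2.COLOR_BGR2HSV).astype(int)
    print(n,[im[y,x].tolist() for x,y in nr], "bg",im[nr[0][1]-25,nr[0][0]-20])
    print(" cup ",rect(f,B>215 if n=="w1" else B>170,nr[0],.052))
    print(" collar",rect(f,(Rr-B>95)&(G>120),nr[2],.052))
    bg=im[nr[1][1]-25,nr[1][0]-25]
    print(" foot",rect(f,(Rr>im[nr[1][1],nr[1][0]][2]-25)&(np.abs(im[...,2]-bg[2])>25),nr[1],.052))
    
for f,nr in ((top,(330,215)),(w2,(235,200))):
    im=f["image"].astype(int)
    m=(im[...,1]>120)&(im[...,2]>150)
    if f is top: m[:150]=0
    c=cv2.morphologyEx(m.astype(np.uint8),cv2.MORPH_CLOSE,np.ones((15,15)))>0
    if f is top: print("board",rect(f,c,nr,.015))
    m=(im[...,2]>170)&(im[...,0]<90)&(im[...,1]<130)
    c=blob(im,m,(368,216) if f is top else (265,93),5); P=plane(f,c.reshape(-1,2),.13)*1000
    print("trigger top",P.min(0).round(),P.max(0).round(),P.mean(0).round(1))
im=w2["image"].astype(int)
for row in (30,50,120,170,190,210,230):
    r=im[row]; m=np.where((r[:,1]>140)&(r[:,0]>100))[0]; m=m[(m>200)&(m<320)]
    if len(m): print(row,m[0],m[-1],plane(w2,[(m[0]-.5,row),(m[-1]+.5,row)],.015)[:,:2].round(4).tolist())
for row in range(138,156): print(row,im[row,258:272:6].tolist())
E
```

```text
top [[248, 248, 245], [73, 100, 155], [229, 247, 243]] bg [34 50 79]
 cup  [492.6 409.   49.7  25.   15.4]Traceback (most recent call last):
  File "<stdin>", line 8, in <module>
  File "h.py", line 21, in rect
    c=blob(f["image"],m,near).reshape(-1,2)
      ~~~~^^^^^^^^^^^^^^^^^^^
  File "h.py", line 19, in blob
    return min(cs,key=lambda c:np.linalg.norm(c.reshape(-1,2).mean(0)-near))
ValueError: min() iterable argument is empty
```

```bash
cat > m.py <<'E'
from h import *
top=grab_frame("top"); top["image"]=cv2.imread("pics/top0.png"); w1=np.load("pics/w1.npy",allow_pickle=True).item(); w2=np.load("pics/w2.npy",allow_pickle=True).item()
def sect(name,fn):
    try: print(name,fn())
    except Exception as e: print(name,"ERR",e)
for n,f,nr in (("top",top,[(128,221),(196,192),(190,250)]),("w1",w1,[(183,177),(277,90),(297,184)])):
    im=f["image"].astype(int); B,G,Rr=im[...,0],im[...,1],im[...,2]
    px=[im[y,x] for x,y in nr]; bg=im[nr[1][1]-25,nr[1][0]-25]
    print(n,px,"bg",bg)
    sect(" cup ",lambda:rect(f,B>(215 if n=="w1" else 170),nr[0],.052))
    sect(" collar",lambda:rect(f,(Rr-B>80)&(G>px[2][1]-50),nr[2],.052))
    sect(" foot",lambda:rect(f,np.abs(im-px[1]).max(-1)<35,nr[1],.052))
im=top["image"].astype(int)
m=(im[...,1]>120)&(im[...,2]>140); m[:150]=0
c=cv2.morphologyEx(m.astype(np.uint8),cv2.MORPH_CLOSE,np.ones((15,15)))>0
sect("board",lambda:rect(top,c,(335,220),.015))
for f in (top,w2):
    im=f["image"].astype(int)
    m=(im[...,2]>170)&(im[...,0]<90)&(im[...,1]<140)
    def t():
        c=blob(im,m,(368,216) if f is top else (265,93),5); P=plane(f,c.reshape(-1,2),.13)*1000
        return P.min(0).round(),P.max(0).round(),P.mean(0).round(1)
    sect("trigger top",t)
im=w2["image"].astype(int)
for row in (30,50,120,170,190,210,230):
    r=im[row]; m=np.where((r[:,1]>140)&(r[:,0]>100))[0]; m=m[(m>200)&(m<320)]
    if len(m): print(row,m[0],m[-1],plane(w2,[(m[0]-.5,row),(m[-1]+.5,row)],.015)[:,:2].round(4).tolist())
for row in range(134,158,2): print(row,im[row,258:276:8].tolist())
E
python3 m.py
```

```text
top [array([249, 250, 246]), array([ 69,  97, 156]), array([ 81, 159, 206])] bg [31 42 72]
 cup  [492.6 409.   49.7  25.   15.4]
 collar [423.4 248.7  52.1  25.4  21. ]
 foot [563.5 234.5  47.9  36.4  21.3]
w1 [array([247, 247, 247]), array([105, 154, 223]), array([118, 238, 247])] bg [ 69 103 149]
 cup  [493.9 410.3  50.   26.3  13.9]
 collar [424.2 250.1  52.4  26.   21.1]
 foot [565.3 235.9  48.2  36.   21.3]
board [ 492.6 -108.1  400.5  116.3  -83.8]
trigger top (array([ 488., -166.,  130.]), array([ 509., -155.,  130.]), array([ 498.5, -161. ,  130. ]))
trigger top (array([ 489., -172.,  130.]), array([ 512., -155.,  130.]), array([ 501.4, -161.9,  130. ]))
30 223 301 [[0.5672, -0.2531], [0.4526, -0.2634]]
50 224 301 [[0.564, -0.226], [0.4492, -0.2363]]
120 226 300 [[0.5549, -0.1253], [0.438, -0.1357]]
170 229 299 [[0.5453, -0.0463], [0.4293, -0.0566]]
190 229 299 [[0.5433, -0.0124], [0.4248, -0.0228]]
210 230 298 [[0.5395, 0.0229], [0.4218, 0.0126]]
230 231 297 [[0.5356, 0.0599], [0.4186, 0.0497]]
134 [[76, 90, 105], [79, 93, 105], [76, 92, 103]]
136 [[98, 113, 124], [92, 108, 121], [87, 103, 114]]
138 [[106, 120, 135], [100, 115, 127], [89, 103, 115]]
140 [[99, 114, 128], [98, 113, 127], [92, 105, 119]]
142 [[90, 105, 118], [97, 111, 125], [90, 104, 120]]
144 [[86, 101, 115], [89, 104, 119], [88, 101, 117]]
146 [[75, 89, 103], [73, 89, 105], [74, 90, 104]]
148 [[68, 84, 99], [74, 88, 101], [74, 93, 104]]
150 [[107, 141, 160], [153, 149, 149], [121, 167, 194]]
152 [[166, 222, 237], [229, 220, 215], [166, 229, 243]]
154 [[176, 230, 242], [233, 224, 219], [169, 231, 244]]
156 [[176, 231, 243], [233, 223, 219], [171, 231, 244]]
```

```bash
cat >> h.py <<'E'
YAW=6.1; t=np.radians(YAW); ex=np.array([np.cos(t),np.sin(t),0]); ey=np.array([-np.sin(t),np.cos(t),0])
C=np.array([.4934,-.108,0])
_w2=np.load("pics/w2.npy",allow_pickle=True).item()
_s=(plane(_w2,[(264,149.5)],.1)[0]-C)@ey      # fixed jaw pad face along ey from C
O=C+ey*_s; O[2]=0
def J(x,y,z): return O+ex*x+ey*y+np.array([0,0,z])
OR=[180,0,YAW-90]
def F(): 
    s=telemetry.read_state(); return np.array([s["force"]@ex,s["force"]@ey,s["force"][2]]).round(2),np.array([(s["position"]-O)@ex,(s["position"]-O)@ey,s["position"][2]]).round(4)
def pick(xy,yaw,grip):
    o=[180,0,yaw-90]; p=np.array([*xy,0])
    env.gripper_to(1.0); env.goto(p+[0,0,.13],o); env.move_straight(p+[0,0,.036],rate=.12)
    env.gripper_to(0.0,grip); print("grip",telemetry.read_state()["opening"],telemetry.read_state()["finger_force"])
    env.move_straight(p+[0,0,.2],rate=.25)
def place(yc,slack=.008):
    env.goto(J(0,yc+slack,.2),OR); env.move_straight(J(0,yc+slack,.095),rate=.2)
    print("down",env.move_straight(J(0,yc+slack,.0815),rate=.03,force_limit=6),*F())
    print("slide",env.move_straight(J(0,yc-.008,telemetry.read_state()["position"][2]),rate=.02,force_limit=5),*F())
def release():
    env.gripper_to(0.85); s=telemetry.read_state()["position"]; env.move_straight([s[0],s[1],.2],rate=.25); print("clock",telemetry.read_state()["clock"])
E
python3 - <<'E'
from h import *
print("O",O)
assert abs(O[1]+.092)<.015
pick([.5644,.2352],21.3,15); place(.020)
E
```

```text
O [ 0.49198319 -0.09474255  0.        ]
grip 0.5938493945589279 14.990966753102839
down False [-1.15 -0.62 -1.75] [-0.      0.0279  0.0815]
slide True [ 0.47  1.26 -0.7 ] [-0.0003  0.0214  0.0812]
```

Run:
```python
from h import *
release(); print(telemetry.read_state()["force"].round(2))
pick([.4238,.2494],21,18); place(.054); release()
pick([.4933,.4097],14.5,15); place(.081); release()
env.move_straight(J(0,.09,.3),rate=.25)
f=grab_frame("wrist"); g=grab_frame("scene"); cv2.imwrite("pics/v3.png",np.vstack([cv2.resize(f["image"][60:260,160:360],(400,300)),cv2.resize(g["image"][150:260,90:270],(400,245))]))
```

```text
clock 12.025
[ 0.87  0.26 -0.41]
grip 0.6005383132650794 17.9990708862897
down False [ 0.48  0.4  -2.83] [0.     0.0619 0.0814]
slide True [ 0.09  2.22 -1.6 ] [-0.0002  0.0546  0.0811]
clock 20.525
grip 0.5966530987949631 14.999986976617947
down False [ 0.36 -0.61 -1.82] [0.     0.089  0.0815]
slide True [ 1.18  1.49 -0.1 ] [-0.0001  0.0809  0.0812]
clock 29.85
```

View pics/v3.png

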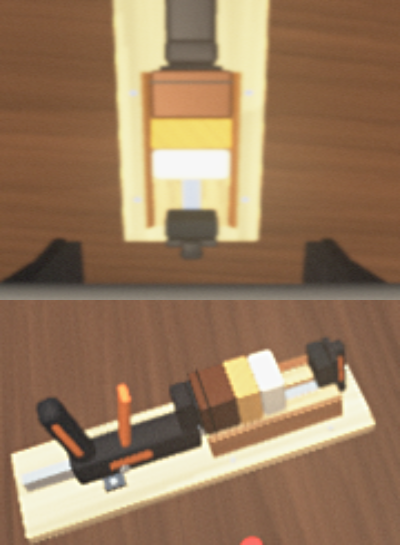

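The foot, collar and cup sit side by side in the channel with the foot against the fixed jaw. The moving jaw is fully open. Next comes the first pull.

```bash
cat >> h.py <<'E'
ZT=.119
def pull(y0,y1,step,rate,stop):
    n=int(round((y0-y1)/step)); out=[]; f0=F()[0][1]
    for y in np.linspace(y0,y1,n+1)[1:]:
        env.move_straight(J(0,y,ZT),rate=rate)
        f,p=F(); out.append((round(p[1]*1000,1),round(f[1]-f0,1)))
        if f[1]-f0>stop: break
    print(out, F()[0], "clock",telemetry.read_state()["clock"]); return out
E
python3 - <<'E'
from h import *
env.gripper_to(0.0,20); env.goto(J(0,-.042,.21),OR)
print(env.move_straight(J(0,-.042,ZT),rate=.12,force_limit=8),*F())
pull(-.042,-.098,.004,.08,16)
env.move_straight(J(0,-.046,ZT),rate=.15); print(*F())
g=grab_frame("scene"); cv2.imwrite("pics/v4.png",cv2.resize(g["image"][150:260,90:270],(720,440)))
E
```

```text
False [0.79 0.49 0.68] [ 0.0009 -0.0418  0.1199]
[(np.float64(-46.3), np.float64(-1.1)), (np.float64(-50.2), np.float64(0.3)), (np.float64(-53.8), np.float64(3.6)), (np.float64(-57.8), np.float64(4.5)), (np.float64(-61.9), np.float64(4.0)), (np.float64(-65.9), np.float64(3.9)), (np.float64(-69.9), np.float64(3.0)), (np.float64(-73.9), np.float64(4.7)), (np.float64(-77.6), np.float64(5.9)), (np.float64(-81.5), np.float64(7.2)), (np.float64(-85.3), np.float64(6.8)), (np.float64(-89.2), np.float64(7.1)), (np.float64(-93.0), np.float64(7.2)), (np.float64(-95.1), np.float64(15.8))] [ 1.8  16.31  4.11] clock 36.95
[ 0.28 -0.25  0.61] [-0.0002 -0.0464  0.1188]
```

View pics/v4.png

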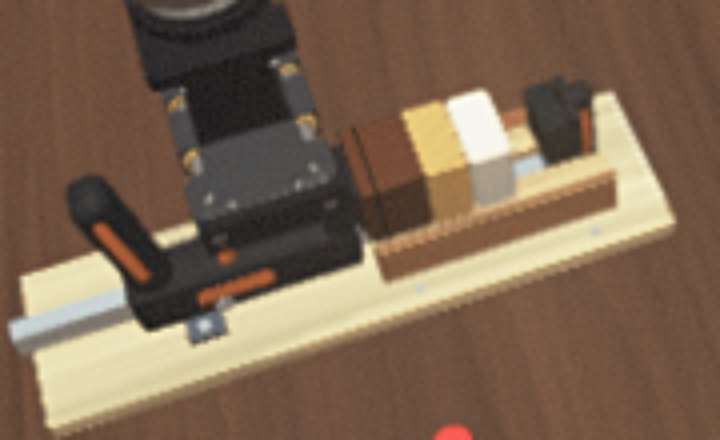

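Pull 1 worked. The tooth caught at about -72 mm, the free pull force was about 7 N, the stop is at -95 mm, and the jaw has moved toward the cup. I'll keep pumping and hold at the first sign of pad force.

Run:
```python
from h import *
for i in range(5):
    o=pull(-.046,-.0935,.0025,.08,10.5)
    if o[-1][1]>10.5 or telemetry.read_state()["clock"]>58: break
    if i<4: env.move_straight(J(0,-.046,ZT),rate=.2)
print(*F())
```

```text
[(np.float64(-49.3), np.float64(-0.2)), (np.float64(-51.2), np.float64(0.8)), (np.float64(-53.5), np.float64(0.6)), (np.float64(-56.1), np.float64(1.6)), (np.float64(-58.6), np.float64(0.4)), (np.float64(-61.1), np.float64(0.5)), (np.float64(-63.6), np.float64(1.8)), (np.float64(-65.8), np.float64(4.7)), (np.float64(-68.3), np.float64(5.2)), (np.float64(-70.8), np.float64(4.6)), (np.float64(-73.3), np.float64(4.6)), (np.float64(-75.8), np.float64(4.6)), (np.float64(-78.1), np.float64(6.5)), (np.float64(-80.4), np.float64(7.1)), (np.float64(-82.9), np.float64(6.2)), (np.float64(-85.3), np.float64(7.6)), (np.float64(-87.7), np.float64(8.2)), (np.float64(-90.1), np.float64(8.7)), (np.float64(-92.5), np.float64(8.5))] [1.33 8.61 1.88] clock 42.25
[(np.float64(-49.4), np.float64(1.0)), (np.float64(-51.3), np.float64(1.9)), (np.float64(-53.6), np.float64(2.1)), (np.float64(-56.1), np.float64(1.8)), (np.float64(-58.6), np.float64(2.8)), (np.float64(-60.8), np.float64(5.4)), (np.float64(-63.3), np.float64(6.4)), (np.float64(-65.8), np.float64(5.9)), (np.float64(-68.4), np.float64(5.6)), (np.float64(-70.9), np.float64(6.9)), (np.float64(-73.4), np.float64(6.6)), (np.float64(-75.9), np.float64(6.2)), (np.float64(-78.1), np.float64(7.4)), (np.float64(-80.5), np.float64(8.1)), (np.float64(-82.8), np.float64(8.8)), (np.float64(-85.0), np.float64(10.3)), (np.float64(-87.2), np.float64(11.3))] [ 1.11 10.19  5.97] clock 46.8833
[ 1.11 10.19  5.97] [ 0.0003 -0.0872  0.1191]
```

Run:
```python
from h import *
env.move_straight(J(0,-.0875,ZT),rate=.02); print(*F())
for y in np.arange(-.0885,-.0947,-.001):
    env.move_straight(J(0,y,ZT),rate=.015); f,p=F(); print(p[1],f[1])
    if f[1]>13.7: break
env.dwell(.5); print(*F(),telemetry.read_state()["clock"])
g=grab_frame("scene"); np.save("pics/s5.npy",g,allow_pickle=True); cv2.imwrite("pics/v5.png",cv2.resize(g["image"][160:230,180:260],(640,560),interpolation=cv2.INTER_CUBIC))
```

```text
[-0.81  8.11  4.92] [ 0.0003 -0.0866  0.1191]
-0.0872 10.2
-0.0879 11.2
-0.0888 11.98
-0.0896 12.52
-0.0904 12.4
-0.0913 13.88
[ 1.39 12.85  5.69] [ 0.0002 -0.0912  0.1189] 49.1333
```

View pics/v5.png

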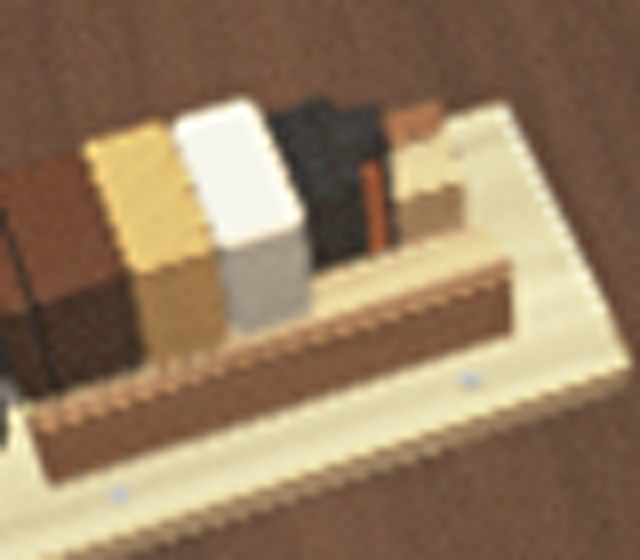

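The pad is bearing on the cup and the three parts are tight. By force and stroke it is pressed in about 5 mm, so I'll add roughly 1 mm of press and hold.

Run:
```python
from h import *
for y in (-.0945,-.0955):
    print(env.move_straight(J(0,y,ZT),rate=.01,force_limit=2.5),*F())
    if F()[1][1]<-.0928 or F()[0][1]>15: break
env.dwell(.7); print(*F(),telemetry.read_state()["clock"])
```

```text
False [ 0.68 14.65  6.63] [ 0.0002 -0.0921  0.1188]
False [ 1.37 15.76  5.89] [ 0.0002 -0.0929  0.1187]
[ 0.87 15.73  5.83] [ 0.0002 -0.0929  0.1188] 50.3833
```

Run:
```python
from h import *
g=grab_frame("scene"); a=cv2.imread("pics/scene0.png"); s5=np.load("pics/s5.npy",allow_pickle=True).item()
def cheek(im,f):
    b=im.astype(float); near=[proj(f,J(.008,y,.08))[0] for y in (.155,.107)]
    m=(b[...,2]-b[...,0]); g_=(b[...,2]-b[...,1])
    w=np.clip(g_-40,0,None)
    return w
for n,im in (("t0",a),("s5",s5["image"]),("now",g["image"])):
    w=cheek(im,g); y=.165 if n=="t0" else .115
    c=proj(g,J(.008,y,.075))[0]; x0,y0=(c-[12,14]).astype(int)
    p=w[y0:y0+28,x0:x0+24]; M=cv2.moments(p)
    cen=np.array([M["m10"]/M["m00"]+x0,M["m01"]/M["m00"]+y0])
    # locate along jig y: intersect ray with plane x=8mm of the jig
    o,d=ray(g,[cen]); d=d[0]; s=((.008-(o-O)@ex)/(d@ex)); P=o+d*s
    print(n,c.round(1),cen.round(2),M["m00"],"jig y,z mm",((P-O)@ey*1000).round(2),(P[2]*1000).round(1))
def feature_y(im,lo,hi):  # brightness profile along the jig's y on top of parts
    ys=np.arange(lo,hi,.0005); q=np.mean([cv2.remap(im.astype(np.float32),*(proj(g,np.array([J(x,y,.097) for y in ys])).T.astype(np.float32).reshape(2,1,-1)),cv2.INTER_LINEAR)[0].mean(-1) for x in (-.006,-.003,0,.003,.006)],0)
    return ys,q
ys,q=feature_y(g["image"],.05,.125); print([(round(y*1000),int(v)) for y,v in zip(ys[::4],q[::4])])
```

```text
t0 [243.  178.8] [242.86 180.31] 647.0 jig y,z mm 164.38 69.1
s5 [223.9 184.8] [228.53 181.97] 740.0 jig y,z mm 127.38 80.2
now [223.9 184.8] [228.24 181.8 ] 768.0 jig y,z mm 126.67 81.2
[(50, 183), (52, 182), (54, 181), (56, 182), (58, 181), (60, 181), (62, 181), (64, 180), (66, 179), (68, 198), (70, 227), (72, 241), (74, 242), (76, 242), (78, 242), (80, 242), (82, 242), (84, 242), (86, 242), (88, 242), (90, 244), (92, 242), (94, 210), (96, 124), (98, 63), (100, 56), (102, 58), (104, 60), (106, 60), (108, 58), (110, 56), (112, 60), (114, 62), (116, 62), (118, 61), (120, 61), (122, 61), (124, 59)]
```

Run:
```python
from h import *
s5=np.load("pics/s5.npy",allow_pickle=True).item(); g=grab_frame("scene"); a=cv2.imread("pics/scene0.png")
v4=None
for n,im,c in (("t0",a,(243,180)),("s5",s5["image"],(227,185)),("now",g["image"],(227,185))):
    b=im.astype(float); h=cv2.cvtColor(im,cv2.COLOR_BGR2HSV).astype(int)
    x0,y0=c[0]-10,c[1]-14
    w=np.clip(b[...,2]-b[...,1]-55,0,None)[y0:y0+28,x0:x0+20]
    w[b[y0:y0+28,x0:x0+20,0]>85]=0
    k,lab,st,ce=cv2.connectedComponentsWithStats((w>0).astype(np.uint8)); 
    print(n,[(st[i,4],(ce[i]+[x0,y0]).round(1).tolist()) for i in range(1,k)])
    i=1+np.argmax(st[1:,4]); w[lab!=i]=0; M=cv2.moments(w)
    cen=np.array([M["m10"]/M["m00"]+x0,M["m01"]/M["m00"]+y0])
    o,d=ray(g,[cen]); d=d[0]; P=o+d*((.008-(o-O)@ex)/(d@ex))
    print(cen.round(2),"jig y,z mm",((P-O)@ey*1000).round(2),(P[2]*1000).round(1))
# ECC of the whole jaw patch
G=lambda i:cv2.cvtColor(i,cv2.COLOR_BGR2GRAY).astype(np.float32)
x,y,w_,h_=221,162,22,20
print("clock",telemetry.read_state()["clock"])
up=np.hstack([cv2.resize(i[160:200,205:260],(385,280),interpolation=cv2.INTER_CUBIC) for i in (a,g["image"])]); cv2.imwrite("pics/v6.png",up)
```

```text
t0 [(np.int32(18), [242.9, 180.2])]
[242.85 180.17] jig y,z mm 164.37 69.7
s5 [(np.int32(2), [229.5, 175.0]), (np.int32(1), [233.0, 175.0]), (np.int32(14), [226.6, 185.3])]
[226.52 185.33] jig y,z mm 121.53 69.6
now [(np.int32(4), [232.5, 174.2]), (np.int32(14), [226.1, 185.7])]
[226.   184.15] jig y,z mm 120.51 74.8
clock 50.4833
```

View pics/v6.png

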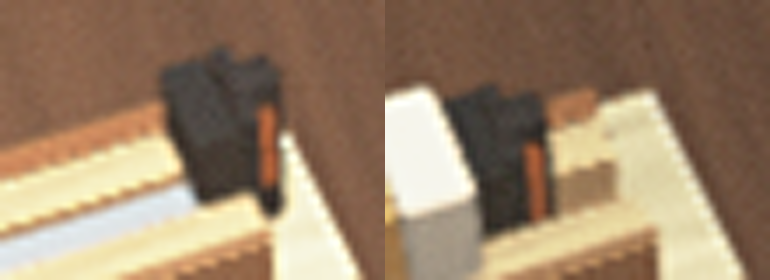

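v6 shows the jaw before (left, orange cheek top at (265,105)) and now (right, at (535,145)) with its pad side right against the cup. The rail hides the cheek's lower end, so I'll match only the jaw's upper part.

Run:
```python
from h import *
from scipy.optimize import brentq
g=grab_frame("scene"); a=cv2.imread("pics/scene0.png"); s5=np.load("pics/s5.npy",allow_pickle=True).item()
U=lambda i:cv2.resize(i[150:210,200:270],None,fx=10,fy=10,interpolation=cv2.INTER_CUBIC)
A=U(a)
for n,im in (("s5",s5["image"]),("now",g["image"])):
    B=U(im); 
    for (x0,y0,x1,y1) in ((31,16,40.5,31),(36,18,40.5,30),(29,16,40,25),(28,15.5,41,29)):
        T=A[int(y0*10):int(y1*10),int(x0*10):int(x1*10)]
        r=cv2.matchTemplate(B,T,cv2.TM_CCOEFF_NORMED); _,s,_,l=cv2.minMaxLoc(r)
        d=np.array(l)/10-[x0,y0]; c=np.array([200+(x0+x1)/2,150+(y0+y1)/2])
        z=.09; X=plane(g,[c],z)[0]
        t=brentq(lambda t:(proj(g,X-ey*t)[0]-proj(g,X)[0])[0]-d[0],0,.09)
        print(n,d,round(s,2),"travel mm",round(t*1000,1),"pred dy",(proj(g,X-ey*t)[0]-proj(g,X)[0])[1].round(1))
```

```text
s5 [-31.   22.7] 0.58 travel mm 79.3 pred dy 9.6
s5 [-16.4   4.8] 0.84 travel mm 42.3 pred dy 5.1
s5 [-13.9   4.1] 0.81 travel mm 36.1 pred dy 4.3
s5 [-12.8   3.3] 0.66 travel mm 33.1 pred dy 4.0
now [-31.   22.6] 0.58 travel mm 79.3 pred dy 9.6
now [-16.7   5. ] 0.86 travel mm 43.0 pred dy 5.2
now [-13.9   4. ] 0.78 travel mm 36.1 pred dy 4.3
now [-13.   3.] 0.64 travel mm 33.6 pred dy 4.0
```

Run:
```python
from h import *
top=grab_frame("top"); top["image"]=cv2.imread("pics/top0.png"); w2=np.load("pics/w2.npy",allow_pickle=True).item()
for n,f in (("top",top),("w2",w2)):
  for z,(lo,hi) in ((.094,(.11,.15)),(.1,(-.012,.012))):
    ys=np.arange(lo,hi,.001)
    q=np.mean([cv2.remap(f["image"].astype(np.float32),*(proj(f,np.array([J(x,y,z) for y in ys])).T.astype(np.float32).reshape(2,1,-1)),cv2.INTER_LINEAR)[0].mean(-1) for x in (-.015,-.013,.013,.015)],0)
    h=(q.max()+q.min())/2; i=np.where(np.diff(q>h))[0]; print(n,z,(ys[i]*1000).round(1),q[::3].round().astype(int))
```

```text
top 0.094 [134.] [176 173 174 174 176 176 177 181 120  36  40  41  38  38]
top 0.1 [9.] [53 60 61 40 44 37 33 45]
w2 0.094 [119.] [208 209 207 158  95  81  77  75  74  80  80  80  83  93]
w2 0.1 [0.] [111 109  97  84 125 210 216 215]
```

Run:
```python
from h import *
print(*F(),telemetry.read_state()["clock"]); print(env.close_job())
```

```text
[ 0.6  14.93  6.31] [ 0.0002 -0.0929  0.1188] 50.5833
the job is handed in; nothing more can be done
None
```

I handed the job in at 50.6 s with the foot, collar and cup close together in the channel and the trigger still held. The pad is pressed in about 6–7.5 mm by pull force and stroke; a rougher camera check of jaw travel was inconclusive (about 1.5–7 mm).

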